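Show the assistant the misplaced stencil weight and its corner

TASK

The stencil on the painted sheet should have one of the four round knob-topped steel weights on each of its four taped corners, but one of them has been left standing on the cut pattern. Show the assistant what to put right, touching nothing: point straight down at the misplaced weight with the fingertips a few centimetres above its knob and hold there for at least a second, then point down in the same way, a few centimetres above the tape, at the bare corner where it belongs. Do not point at any of the other weights or pass within a few centimetres over one, and finish with the fingertips still pointing at the bare corner.

Things in the scene. Friction and masses are not known exactly. Their poses are not given: they have to be found in the camera images.
- weight_1_knob (a point): Top centre of the knob of round weight 1 of 4 (all alike; which one is misplaced changes): plain turned steel, a disc 56 mm across and 26 mm high with a neck and a 24 mm knob, 60 mm high in all, 0.5 kg, standing loose. The point is 60 mm above its foot and about 63 mm above the table; z is up. Its foot is right under it.
- weight_2_knob (a point): Top centre of the knob of round weight 2 of 4 (all alike; which one is misplaced changes): plain turned steel, a disc 56 mm across and 26 mm high with a neck and a 24 mm knob, 60 mm high in all, 0.5 kg, standing loose. The point is 60 mm above its foot and about 63 mm above the table; z is up. Its foot is right under it.
- weight_3_knob (a point): Top centre of the knob of round weight 3 of 4 (all alike; which one is misplaced changes): plain turned steel, a disc 56 mm across and 26 mm high with a neck and a 24 mm knob, 60 mm high in all, 0.5 kg, standing loose. The point is 60 mm above its foot and about 63 mm above the table; z is up. Its foot is right under it.
- weight_4_knob (a point): Top centre of the knob of round weight 4 of 4 (all alike; which one is misplaced changes): plain turned steel, a disc 56 mm across and 26 mm high with a neck and a 24 mm knob, 60 mm high in all, 0.5 kg, standing loose. The point is 60 mm above its foot and about 63 mm above the table; z is up. Its foot is right under it.
- corner_1_centre (a point): Centre of taped corner 1 of 4 of the stencil: a square patch of tan masking tape, 56 by 56 mm, lying flat, its top about 3 mm above the table. The four patch centres form a rectangle of 170 by 300 mm. A rightly placed weight stands on the middle of its patch (within 6 mm); the numbering says nothing of the place.
- corner_2_centre (a point): Centre of taped corner 2 of 4 of the stencil: a square patch of tan masking tape, 56 by 56 mm, lying flat, its top about 3 mm above the table. The four patch centres form a rectangle of 170 by 300 mm. A rightly placed weight stands on the middle of its patch (within 6 mm); the numbering says nothing of the place.
- corner_3_centre (a point): Centre of taped corner 3 of 4 of the stencil: a square patch of tan masking tape, 56 by 56 mm, lying flat, its top about 3 mm above the table. The four patch centres form a rectangle of 170 by 300 mm. A rightly placed weight stands on the middle of its patch (within 6 mm); the numbering says nothing of the place.
- corner_4_centre (a point): Centre of taped corner 4 of 4 of the stencil: a square patch of tan masking tape, 56 by 56 mm, lying flat, its top about 3 mm above the table. The four patch centres form a rectangle of 170 by 300 mm. A rightly placed weight stands on the middle of its patch (within 6 mm); the numbering says nothing of the place.
- stencil_centre (a point): Middle of the stencil: a clear film, 230 by 360 mm, with tape along its edges and a leaf pattern cut in it, fixed on a painted sheet with a white border; the point lies 3 mm above the table, y along the long side. The misplaced weight stands within 80 mm of it, the others about 170 mm off. Near them lie a brush, a knife, tape and a bar (all under 25 mm high) and a jar 70 mm high.
There are look-alikes about, which are no part of the job. What is shaped like the part that bears weight_4_knob but turquoise is not meant.

How it is judged:
On the way, in this order (a step that is already met when the one before it is completed fails the run):
1. the fingertips dwell for a second just above the misplaced weight (((horizontal distance between weight_1_knob and stencil_centre below 0.12 m and (horizontal distance between the grasp point and weight_1_knob below 0.025 m and height (world z) of the grasp point between 0.081 and 0.143 m)) or (horizontal distance between weight_2_knob and stencil_centre below 0.12 m and (horizontal distance between the grasp point and weight_2_knob below 0.025 m and height (world z) of the grasp point between 0.081 and 0.143 m)) or (horizontal distance between weight_3_knob and stencil_centre below 0.12 m and (horizontal distance between the grasp point and weight_3_knob below 0.025 m and height (world z) of the grasp point between 0.081 and 0.143 m)) or (horizontal distance between weight_4_knob and stencil_centre below 0.12 m and (horizontal distance between the grasp point and weight_4_knob below 0.025 m and height (world z) of the grasp point between 0.081 and 0.143 m)))), for 1 s.
2. the fingertips dwell for a second just above the bare corner (((horizontal distance between each of weight_1_knob, weight_2_knob, weight_3_knob, weight_4_knob and corner_1_centre above 0.05 m and (horizontal distance between the grasp point and corner_1_centre below 0.025 m and height (world z) of the grasp point between 0.021 and 0.083 m)) or (horizontal distance between each of weight_1_knob, weight_2_knob, weight_3_knob, weight_4_knob and corner_2_centre above 0.05 m and (horizontal distance between the grasp point and corner_2_centre below 0.025 m and height (world z) of the grasp point between 0.021 and 0.083 m)) or (horizontal distance between each of weight_1_knob, weight_2_knob, weight_3_knob, weight_4_knob and corner_3_centre above 0.05 m and (horizontal distance between the grasp point and corner_3_centre below 0.025 m and height (world z) of the grasp point between 0.021 and 0.083 m)) or (horizontal distance between each of weight_1_knob, weight_2_knob, weight_3_knob, weight_4_knob and corner_4_centre above 0.05 m and (horizontal distance between the grasp point and corner_4_centre below 0.025 m and height (world z) of the grasp point between 0.021 and 0.083 m)))), for 1 s.
At the end, for the whole second after the job is handed in: The fingertips still point at the bare taped corner: within 25 mm of its centre seen from above and at most about 60 mm above it, without touching; all four weights stand where they stood (within 3 mm) (((horizontal distance between each of weight_1_knob, weight_2_knob, weight_3_knob, weight_4_knob and corner_1_centre above 0.05 m and (horizontal distance between the grasp point and corner_1_centre below 0.025 m and height (world z) of the grasp point between 0.021 and 0.083 m)) or (horizontal distance between each of weight_1_knob, weight_2_knob, weight_3_knob, weight_4_knob and corner_2_centre above 0.05 m and (horizontal distance between the grasp point and corner_2_centre below 0.025 m and height (world z) of the grasp point between 0.021 and 0.083 m)) or (horizontal distance between each of weight_1_knob, weight_2_knob, weight_3_knob, weight_4_knob and corner_3_centre above 0.05 m and (horizontal distance between the grasp point and corner_3_centre below 0.025 m and height (world z) of the grasp point between 0.021 and 0.083 m)) or (horizontal distance between each of weight_1_knob, weight_2_knob, weight_3_knob, weight_4_knob and corner_4_centre above 0.05 m and (horizontal distance between the grasp point and corner_4_centre below 0.025 m and height (world z) of the grasp point between 0.021 and 0.083 m))) and distance of each of weight_1_knob, weight_2_knob, weight_3_knob, weight_4_knob from where it was at the start of the episode below 0.003 m).
It fails at once if the robot touches something (the pointing is done without contact) (contact force between any of the arm, the fingers and anything else above 0.5 N).
It fails at once if a weight is moved or lifted (distance of any of weight_1_knob, weight_2_knob, weight_3_knob, weight_4_knob from where it was at the start of the episode above 0.004 m).
It fails at once if the fingertips point at, or pass low (under about 40 mm) over, a weight that is rightly placed ((horizontal distance between weight_1_knob and stencil_centre above 0.12 m and horizontal distance between the grasp point and weight_1_knob below 0.025 m and height (world z) of the grasp point below 0.123 m) or (horizontal distance between weight_2_knob and stencil_centre above 0.12 m and horizontal distance between the grasp point and weight_2_knob below 0.025 m and height (world z) of the grasp point below 0.123 m) or (horizontal distance between weight_3_knob and stencil_centre above 0.12 m and horizontal distance between the grasp point and weight_3_knob below 0.025 m and height (world z) of the grasp point below 0.123 m) or (horizontal distance between weight_4_knob and stencil_centre above 0.12 m and horizontal distance between the grasp point and weight_4_knob below 0.025 m and height (world z) of the grasp point below 0.123 m)).
It also fails if it takes over 45 s, if anything falls off the work surface, if the arm or the gripper's body presses on something with over 40 N, if the wrist force passes 120 N, or if a joint passes its speed limit or range.

ROBOT

A 7-joint arm with a two-finger parallel gripper is mounted at the origin on the work surface. World frame = base frame: x ahead of the robot, y to its left, z up, the work surface at z = 0. Lengths are in m, angles in rad, forces in N, time in s.
With the tool pointing down it reaches from about 0.4 to 0.875 m from the base axis. Payload 19.3 kg.
Tool frame: the origin (TCP) lies at the very end of the fingers, on their centre line; the grasp point (between the pads) lies bot.grasp_offset behind it (bot.grasp_offset is the distance from the TCP to the grasp point, in m); z points along the fingers, y is the direction in which the jaws open and shut (so a half turn about z gives the same grasp; the last joint's range is limited). The gripper opens to 85 mm and grips with 20 to 120 N. Pads are 22 mm wide; open, the fingers measure 114 mm over their backs; the gripper's body (76 mm by 85 mm) begins 54 mm behind the grasp point. The pads swing forward as they close: fully open they stand 13 mm farther back than shut.
Start: joints at [1.227, 0.521, -0.036, 1.599, 0.021, 1.021, -0.113], TCP at [0.169, -0.602, 0.193] pointing down, gripper open.
Joint ranges: [-2.91, 2.91], [-0.3, 2.13], [-1.5, 1.42], [0.17, 2.43], [-1.26, 4.41], [0.16, 1.93], [-2.52, 2.52]. Speed limits (rad/s): [1.89, 1.89, 2.39, 2.39, 3.01, 3.01, 3.01].

INTERFACE

Orientations are given as [roll, pitch, yaw] about the fixed x, y, z axes, in that order (R = Rz(yaw) Ry(pitch) Rx(roll)).
In Python, from workcell import bot gives the robot as it stands. The module is installed in compiled form; this text tells all that it offers.
- The arm moves only by the shell command python3 -m handwheel 'ROWS' [OPENING] [FORCE]. ROWS is JSON, a list of rows, each a list of 6 numbers: the shift along the tool's x, y, z as a fraction of full scale, then the turn, a rotation vector about the tool's x, y, z as a fraction of full scale. In form: [[x, y, z, rx, ry, rz], ...]. A call has 1 to 8 rows; each row shifts and turns the commanded pose from where the row before left it, along the tool's axes as they then stand; what a row does not reach is not made up. Full scale, the value 1, is 0.025 m for a shift and 360 degrees for a turn. A row lasts 1/8 s, in which the tool goes at most 62.5 mm and 10.7 degrees, less where a joint would pass 70% of its speed; a pose out of reach is approached as far as the arm can. A call with a number of a shift or a turn outside -1 to 1 is refused whole. A call with a gripper value outside its range is refused whole. OPENING is the closure, from -1 (fully open) to 1 (shut), set as the call begins (- or left out, the last holds). The fingers move at their own pace and stop on an object; FORCE is the grip in N (left out, the last holds). Time passes only in rows, so rows that do not move let the fingers close. It gives the time, the measured TCP pose, the force and the opening at its end, in the units of the state.
- bot.observe(): the state, without advancing time (a new reading comes with each control period).
- bot.grab_frame(name): name is "side" or "top" or "wrist"; returns a dict with "pixels" (384x512x3 uint8, blue, green, red), "vertical_fov" (degrees; the focal length in pixels is half the picture's height over the tangent of half this angle, whatever the lens; pixels are square), "cx", "cy" (the principal point, pixels), "D" ([k1, k2, p1, p2, k3] as OpenCV has them; the pictures are not rectified), "R" (3x3) and "t" (3): a world point X has camera coordinates R X + t. Camera axes: x right, y down, z forward; pixel columns grow to the right and rows downward; lengths in m; the calibration is good to about 2 mm. A picture is of the moment at which its call begins. There is no depth.
- bot.job_done(): hands the job in, once; it reports no verdict.
Trained networks look in a picture, given as the dict that the camera call returned (one of the last four; its "shot" number tells which), for a name from the list of things; names that differ only in an ending like _2 or _b are one class to them, and where a whole thing is asked for, a point or a joint stands for the part that bears it (a point fixed in the world has none). Each returns a list of dicts, best first, with "score" (0 to 1); they miss things now and then, are a little off and sometimes report something else, mostly with a low value. They report only what shows in the picture. A call takes as long as a camera call. They do not tell look-alikes from the thing itself.
- bot.trace(picture, thing): "region" (384x512 bool, what is visible of it) and "point" ([column, row] in pixels, amid what is visible of it).
The state is a dict: "clock": time; "qpos": joint angles; "qd": joint speeds; "joint_efforts": joint torques, N m; "position": TCP position; "tool_rot": TCP orientation; "force": force on the tool from outside, world axes, zero at the start; "moment": the same for the moment, N m; "grip_width": finger opening in m.
Only numpy, scipy, OpenCV 4.12 (cv2) and the standard library are available. Lean on these libraries where they do the work, as an engineer would, in place of code of your own. Each camera call takes 0.05 s, during which the arm holds its last target.

## Working session

There is one attempt and no reset: what is moved stays moved. The work goes in short steps, Python scripts to look and compute and a shell command to move; the robot and the scene stay as the last step left them, time stands still between calls to the robot, and variables do not carry over. Pictures are saved under pics/ and viewed, and the job is handed in when it is done.

```bash
mkdir -p pics
python3 - <<'E'
from workcell import bot
import cv2,pickle
s=bot.observe();print(s['clock'],s['position'],s['tool_rot'],s['grip_width'],bot.grasp_offset)
for n in ['top','side','wrist']:
    p=bot.grab_frame(n);cv2.imwrite(f'pics/{n}0.png',p['pixels'])
    print(n,p['vertical_fov'],p['cx'],p['cy'],p['D'],p['R'],p['t'])
    P={k:v for k,v in p.items()}
    P['w']=[(r['score'],r['point']) for r in bot.trace(p,'weight_1_knob')]
    P['c']=[(r['score'],r['point']) for r in bot.trace(p,'corner_1_centre')]
    print(P['w'],P['c'])
    pickle.dump(P,open(f'{n}0.pkl','wb'))
E
```

```text
0.0 [ 0.16884244 -0.60136391  0.1922243 ] [-3.14045007e+00  8.93612102e-05  2.73750960e-01] 0.0855909216900572 0.0187
top 43.23125542509106 258.9348768138659 186.2357519400464 [0.0333471 0.        0.        0.        0.       ] [[-0.01794013 -0.99978966  0.00993886]
 [-0.98400599  0.01589314 -0.17742495]
 [ 0.17722967 -0.01296292 -0.98408415]] [-0.0218365   0.52508793  1.15495832]
[(0.82, [334.6, 155.3])] [(0.66, [315.9, 219.5]), (0.48, [214.4, 219.4])]
side 43.15535779630559 258.7651722216416 195.74048702797384 [0.00507911 0.         0.         0.         0.        ] [[-0.83331212 -0.55277275 -0.0057611 ]
 [-0.3873985   0.59137931 -0.70724318]
 [ 0.39435175 -0.58712248 -0.70694688]] [0.41229357 0.25989664 0.91569867]
[(0.91, [273.2, 148.9]), (0.45, [275.3, 186.9])] []
wrist 62.17699170257388 253.9235641370926 189.27755822598513 [-0.00760905  0.          0.          0.          0.        ] [[ 2.69451424e-01 -9.63013700e-01 -7.36722310e-04]
 [-9.13046263e-01 -2.55713600e-01  3.17737432e-01]
 [-3.06173890e-01 -8.49421419e-02 -9.48178455e-01]] [-0.62362043 -0.04122555  0.38138596]
[] []
```

View pics/top0.png

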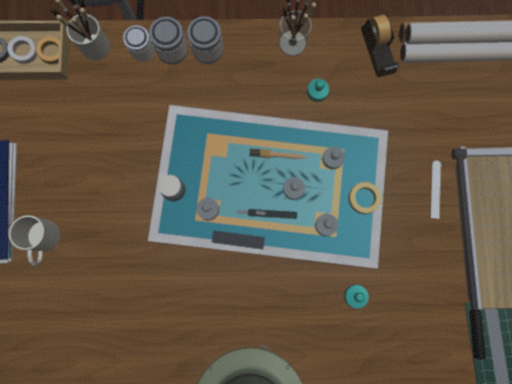

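View pics/side0.png

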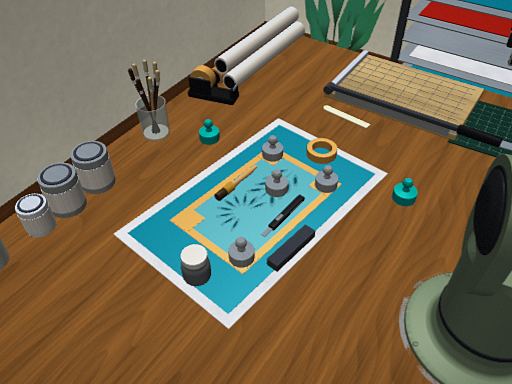

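View pics/wrist0.png

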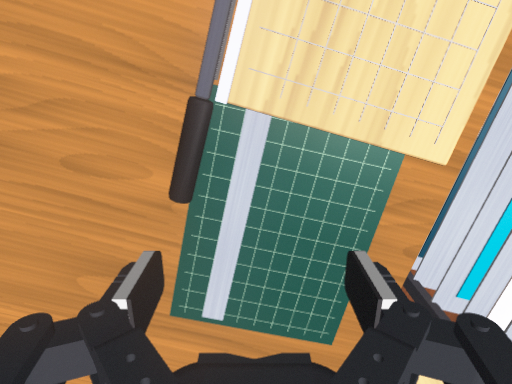

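The top view shows the misplaced weight at about (294,187) and the bare tape corner at about (216,147). Properly placed weights are at (334,157), (208,208) and (327,224), and the turquoise ones are look-alikes. I'll zoom in to refine these.

Run:
```python
import cv2
a=cv2.imread('pics/top0.png')[100:270,150:390]
cv2.imwrite('pics/topz.png',cv2.resize(a,None,fx=3.3,fy=3.3,interpolation=cv2.INTER_CUBIC))
a=cv2.imread('pics/side0.png')[120:290,160:390]
cv2.imwrite('pics/sidez.png',cv2.resize(a,None,fx=3.3,fy=3.3,interpolation=cv2.INTER_CUBIC))
```

```text
(no output)
```

View pics/topz.png

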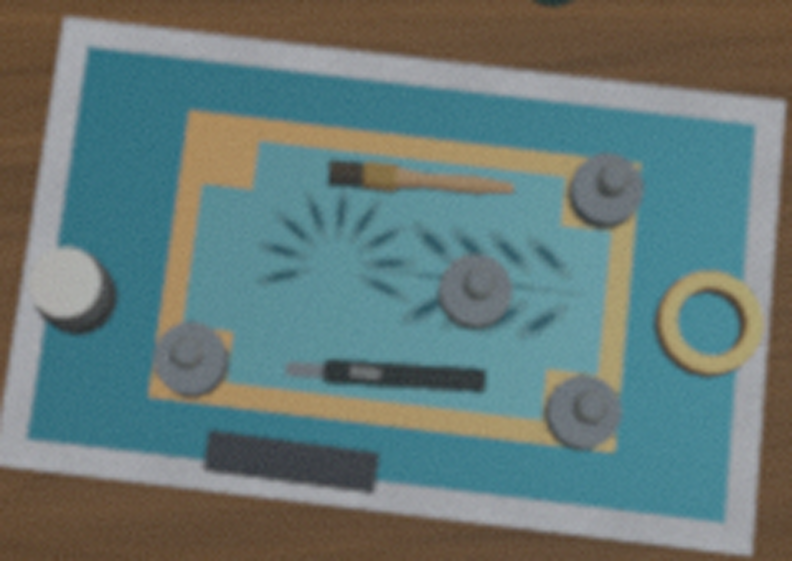

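View pics/sidez.png

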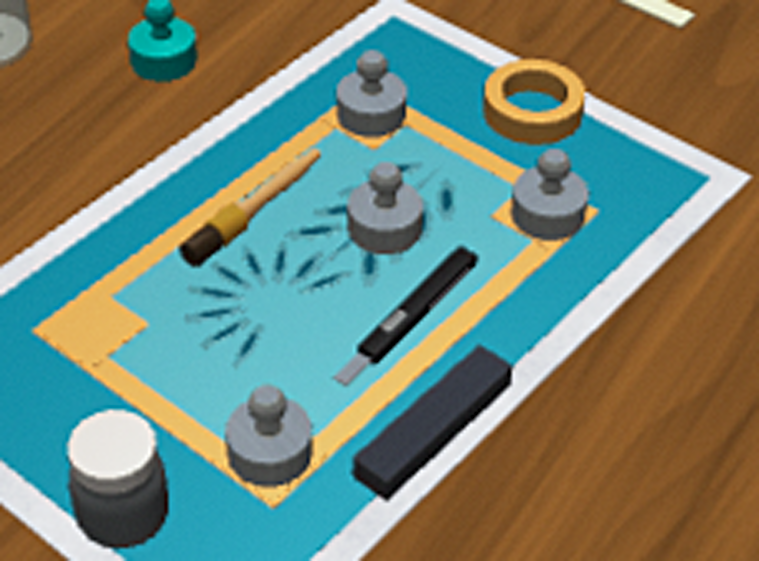

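The zoomed top view shows knobs at about (479,286), (613,180), (187,352) and (593,406). The bare patch spans corners (189,111), (260,125), (254,188) and (184,184), with its centre near (222,150). The side view agrees with this layout.

```bash
cat > h.py <<'E'
import pickle,numpy as np,cv2
def back(n,uv,z):
    p=pickle.load(open(n+'0.pkl','rb'));f=192/np.tan(np.radians(p['vertical_fov'])/2)
    K=np.array([[f,0,p['cx']],[0,f,p['cy']],[0,0,1]])
    x=cv2.undistortPoints(np.array([[uv]],float),K,np.array(p['D']))[0,0]
    R=np.array(p['R']);t=np.array(p['t']);d=R.T@[x[0],x[1],1];c=-R.T@t
    return c+d*(z-c[2])/d[2]
E
python3 - <<'E'
from h import back;import numpy as np
T=lambda u,v:(u/3.3+149.65,v/3.3+99.65)
S=lambda u,v:(u/3.3+159.65,v/3.3+119.65)
top=dict(mis=(479,286),A=(613,180),B=(187,352),C=(593,406));side=dict(mis=(385,178),A=(372,66),B=(267,400),C=(553,163))
K={}
for k in top:
    K[k]=back('top',T(*top[k]),.053)[:2]; print(k,K[k],back('side',S(*side[k]),.051)[:2])
print('corner',back('top',T(222,151),.003)[:2],back('side',S(91,329),.003)[:2],'pred',K['A']+K['B']-K['C'])
d=lambda a,b:np.linalg.norm(K[a]-K[b]);print(d('A','C'),d('B','C'),d('A','B'))
print('jar',back('top',T(66,283),.07),'centre',(K['A']+K['B'])/2)
E
```

```text
mis [ 0.52193681 -0.11927368] [ 0.52596273 -0.12339492]
A [ 0.60184926 -0.22330504] [ 0.60334417 -0.22767791]
B [0.4757434  0.09889027] [0.47782424 0.09372887]
C [ 0.43058097 -0.20064369] [ 0.43196894 -0.20428338]
corner [0.64257412 0.0762992 ] [0.64204    0.07690703] pred [0.64701169 0.07622893]
0.17276099862634722 0.302919529487744 0.3459949499050587
jar [0.52604834 0.18607423 0.07      ] centre [ 0.53879633 -0.06220738]
```

The two views agree to within about 5 mm. The misplaced knob is at about (0.523, -0.121) and the bare corner at about (0.643, 0.076). The measured rectangle is 173 x 303 mm against the given 170 x 300. The shift in tool axes is about +0.470 in x and -0.367 in y. I'll move high with the fingers shut.

```bash
python3 -m handwheel '[[0.4,-0.3,0,0,0,0],[0.8,-0.6,0,0,0,0],[1,-0.78,0,0,0,0],[1,-0.78,0,0,0,0],[1,-0.78,0,0,0,0],[1,-0.78,0,0,0,0],[1,-0.78,0,0,0,0],[0.8,-0.6,0,0,0,0]]' 1
```

```text
clock: 1.45
position: [0.302, -0.4226, 0.193]
tool_rot: [3.142, -0.0, 0.275]
force: [-0.2, 0.1, 0.1]
grip_width: 0.0002
```

```bash
python3 -m handwheel '[[0.9,-0.7,0,0,0,0],[1,-0.78,0,0,0,0],[1,-0.78,0,0,0,0],[1,-0.78,0,0,0,0],[1,-0.78,0,0,0,0],[1,-0.78,0,0,0,0],[1,-0.78,0,0,0,0],[0.9,-0.7,0,0,0,0]]' && python3 -m handwheel '[[1,-0.78,0,0,0,0],[1,-0.78,0,0,0,0],[1,-0.79,0,0,0,0],[0.6,-0.5,0,0,0,0],[0.37,-0.3,0,0,0,0],[0,0,0,0,0,0],[0,0,0,0,0,0]]'
```

```text
clock: 2.45
position: [0.4481, -0.2236, 0.1929]
tool_rot: [3.142, -0.0, 0.275]
force: [-0.4, -0.3, 0.3]
grip_width: 0.0003
clock: 3.32
position: [0.5213, -0.1237, 0.1927]
tool_rot: [3.141, 0.0, 0.273]
force: [-0.2, -0.2, 0.3]
grip_width: 0.0002
```

Run:
```python
from workcell import bot
import cv2,pickle
for n in ['top','side','wrist']:
    p=bot.grab_frame(n);cv2.imwrite(f'pics/{n}1.png',p['pixels']);pickle.dump(dict(p),open(f'{n}1.pkl','wb'))
s=bot.observe();print(s['position'],s['force'])
```

```text
[ 0.52153334 -0.12349207  0.19284239] [-1.13177387 -0.92960543  0.32486599]
```

View pics/wrist1.png

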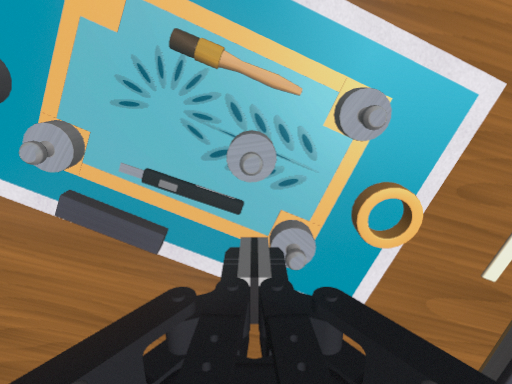

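View pics/side1.png

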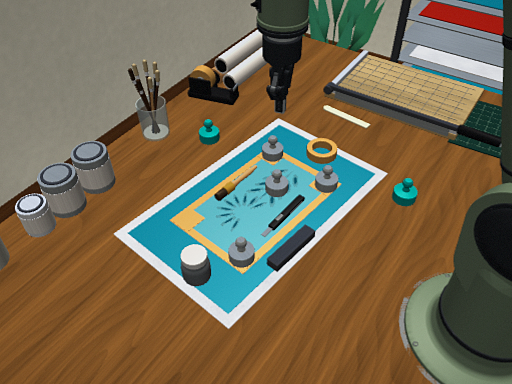

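The wrist view shows the misplaced knob at (250,162), ahead of the fingertips. The side view shows the fingertip at about (280,108). I'll check whether both fit the reported pose.

Run:
```python
import pickle,numpy as np,cv2
def proj(n,X):
    p=pickle.load(open(n+'1.pkl','rb'));f=192/np.tan(np.radians(p['vertical_fov'])/2)
    K=np.array([[f,0,p['cx']],[0,f,p['cy']],[0,0,1]])
    return cv2.projectPoints(np.array([X],float),cv2.Rodrigues(np.array(p['R']))[0],np.array(p['t']),K,np.array(p['D']))[0][0,0]
for n in ['top','side','wrist']:
    print(n,'tcp',proj(n,[.5215,-.1235,.193]),'knob',proj(n,[.523,-.121,.063]),'corner',proj(n,[.643,.076,.003]),'C',proj(n,[.431,-.202,.063]))
```

```text
top tcp [302.04634155 175.12515387] knob [295.83018461 185.15477275] corner [217.03705553 145.24769117] C [330.5331181  222.07032926]
side tcp [279.37160449 126.09936255] knob [276.94054944 170.87219188] corner [187.15467868 218.93491741] C [327.60923348 165.97811748]
wrist tcp [255.58149321 220.721414  ] knob [252.97164357 165.65105771] corner [98.81015635 -8.91930573] C [300.81139201 261.63104322]
```

View pics/top1.png

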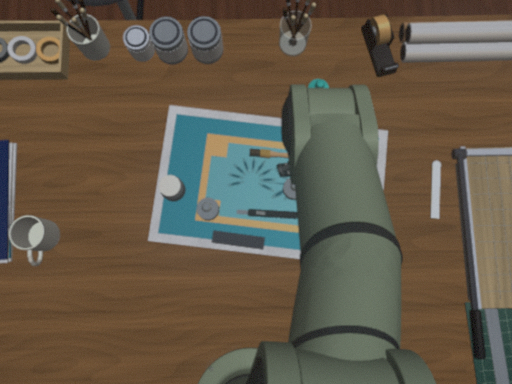

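Run:
```python
import cv2
a=cv2.imread('pics/side1.png')[60:200,210:350]
b=cv2.imread('pics/wrist1.png')[200:340,185:325]
cv2.imwrite('pics/z1.png',cv2.resize(cv2.hconcat([a,b]),None,fx=2.8,fy=2.8,interpolation=cv2.INTER_CUBIC))
```

```text
(no output)
```

View pics/z1.png

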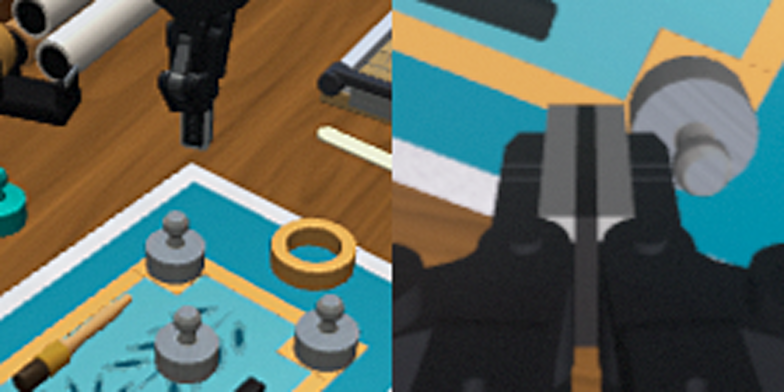

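Both views put the tip short of the predicted TCP, by 13 px in the side view and 16 px in the wrist view. I'll triangulate the visible tip.

Run:
```python
import pickle,numpy as np,cv2
def ray(n,uv):
    p=pickle.load(open(n+'1.pkl','rb'));f=192/np.tan(np.radians(p['vertical_fov'])/2)
    K=np.array([[f,0,p['cx']],[0,f,p['cy']],[0,0,1]])
    x=cv2.undistortPoints(np.array([[uv]],float),K,np.array(p['D']))[0,0]
    R=np.array(p['R']);d=R.T@[*x,1];return -R.T@np.array(p['t']),d/np.linalg.norm(d)
def tri(L):
    A=0;b=0
    for c,d in L:
        M=np.eye(3)-np.outer(d,d);A=A+M;b=b+M@c
    X=np.linalg.solve(A,b);return X,[np.linalg.norm((np.eye(3)-np.outer(d,d))@(X-c)) for c,d in L]
print(tri([ray('side',(279.6,112.9)),ray('wrist',(254.3,237))]))
print(tri([ray('side',(276.5,172.5)),ray('wrist',(250.5,161))]))
# points on tool axis
for s,(u,v) in dict(side=(279.6,112.9),wrist=(254.3,237)).items():
    c,d=ray(s,(u,v))
    e=np.array([0,0,1.]);q=np.array([.5215,-.1235,.193]);n=np.cross(d,e);A=np.array([d,-e,n]).T
    k=np.linalg.solve(A,q-c);print(s,'z on axis',.193+k[1],'miss',k[2]*np.linalg.norm(n))
print('wristcam',ray('wrist',(254,190))[0], ray('side',(254,190))[0])
import h
p=pickle.load(open('wrist0.pkl','rb'));f=192/np.tan(np.radians(p['vertical_fov'])/2)
K=np.array([[f,0,p['cx']],[0,f,p['cy']],[0,0,1]])
y=np.array([np.sin(.2737),-np.cos(.2737),0])
for z in(.193,.211,.23):
  for s in(1,-1):print(z,cv2.projectPoints((np.array([.1688,-.6014,z])+s*.0425*y)[None],cv2.Rodrigues(np.array(p['R']))[0],np.array(p['t']),K,np.array(p['D']))[0][0,0])
```

```text
(array([ 0.52432533, -0.12317655,  0.22536428]), [np.float64(0.002552725733887735), np.float64(0.0025527257338876013)])
(array([ 0.52455832, -0.11868917,  0.05822178]), [np.float64(0.0016543935643181624), np.float64(0.0016543935643183892)])
side z on axis 0.22770366951775287 miss 0.0003571754405327711
wrist z on axis 0.21500307528560073 miss -0.0008185115786582722
wristcam [ 0.59971113 -0.10067582  0.37447375] [0.08314542 0.61183443 0.83353571]
0.193 [323.74144199 221.04424903]
0.193 [186.95575246 221.11348837]
0.211 [330.301852   234.11336079]
0.211 [180.61992395 234.18364388]
0.23 [338.71340212 250.87523084]
0.23 [172.49688997 250.94557011]
```

The visible tip triangulates to z of about 0.226, roughly 30 mm above the reported TCP. The horizontal position agrees: tip (0.524, -0.123) against knob (0.524, -0.120). I'll pick heights that are valid under both readings. That means TCP z of about 0.078 over the knob (grasp point 0.097 or 0.130), and about 0.016 over the corner (0.035 or 0.068). I'll descend in stages and check each one.

```bash
python3 -m handwheel '[[0,0,0.6,0,0,0],[0,0,1,0,0,0],[0,0,1,0,0,0],[0.0,-0.1,0.8,0,0,0],[0.05,0,0.4,0,0,0],[0,0,0,0,0,0]]'
cat > look.py <<'E'
import sys,pickle,numpy as np,cv2
from workcell import bot
k=sys.argv[1];ims=[]
for n,(r,c) in dict(side=(100,180),wrist=(120,170)).items():
    p=bot.grab_frame(n);q=p['pixels'];pickle.dump(dict(p),open(f'{n}{k}.pkl','wb'))
    ims.append(q[r:r+180,c:c+180])
cv2.imwrite(f'pics/z{k}.png',cv2.resize(cv2.hconcat(ims),None,fx=2.2,fy=2.2,interpolation=cv2.INTER_CUBIC))
print(bot.observe()['position'],bot.observe()['force'])
E
python3 look.py 2
```

```text
clock: 4.22
position: [0.5221, -0.12, 0.0971]
tool_rot: [-3.141, 0.001, 0.274]
force: [0.5, -0.4, -0.5]
grip_width: -0.0001
[ 0.52268074 -0.12010925  0.09819455] [ 0.12849417 -0.7110972   1.00617597]
```

View pics/z2.png

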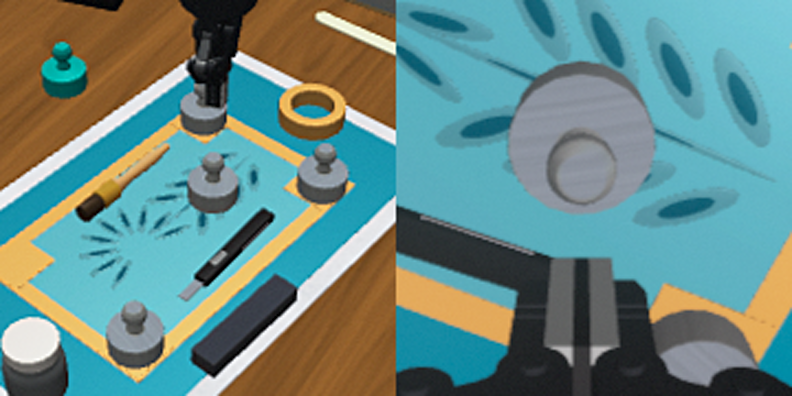

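The side view shows the tip at about (276,148), some 22 px above the knob top, so it is still about 60 mm clear. I'll go down another 20 mm and dwell.

```bash
python3 -m handwheel '[[0,0,0.4,0,0,0],[0.05,0,0.4,0,0,0],[0,0,0,0,0,0],[0,0,0,0,0,0],[0,0,0,0,0,0],[0,0,0,0,0,0],[0,0,0,0,0,0],[0,0,0,0,0,0]]'
python3 look.py 3
```

```text
clock: 5.32
position: [0.5236, -0.1196, 0.0779]
tool_rot: [3.142, -0.0, 0.274]
force: [0.6, 0.6, -0.1]
grip_width: 0.0002
[ 0.5235966  -0.11964934  0.0778041 ] [-0.1794028  -0.51579236 -0.55838599]
```

View pics/z3.png

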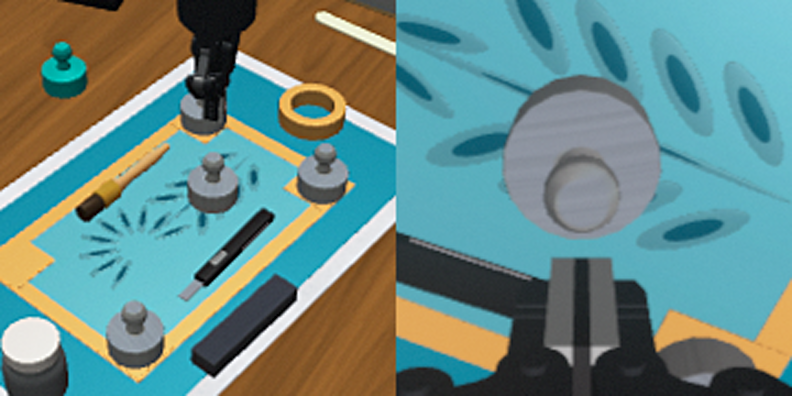

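The tip is now about 40 mm above the knob (side rows 154 and 169) and lined up with it. I'll hold for over a second.

```bash
python3 -m handwheel '[[0,0,0,0,0,0],[0,0,0,0,0,0],[0,0,0,0,0,0],[0,0,0,0,0,0],[0,0,0,0,0,0],[0,0,0,0,0,0],[0,0,0,0,0,0],[0,0,0,0,0,0]]'
python3 - <<'E'
from workcell import bot
import numpy as np
p=bot.observe()['position'];d=np.array([.643,.076])-p[:2];c,s=np.cos(.2745),np.sin(.2745)
print((d@[c,s])/.025,(d@[s,-c])/.025)
E
```

```text
clock: 6.42
position: [0.5236, -0.1196, 0.0778]
tool_rot: [-3.142, 0.0, 0.274]
force: [-1.3, 0.5, 0.2]
grip_width: -0.0
6.719380333923167 -6.237654054700822
```

```bash
python3 -m handwheel '[[0,0,-0.6,0,0,0],[0.5,-0.46,-0.4,0,0,0],[1,-0.93,0,0,0,0],[1,-0.93,0,0,0,0],[1,-0.93,0,0,0,0],[1,-0.93,0,0,0,0],[1,-0.93,0,0,0,0],[0.8,-0.74,0,0,0,0]]' && python3 -m handwheel '[[0.42,-0.39,0,0,0,0],[0,0,0.6,0,0,0],[0,0,0.8,0,0,0],[0,0,0.6,0,0,0],[0,0,0,0,0,0],[0,0,0,0,0,0]]'
sed -i 's/side=(100,180),wrist=(120,170)/side=(110,110),wrist=(120,170)/' look.py; python3 look.py 4
```

```text
clock: 7.42
position: [0.6366, 0.0665, 0.1037]
tool_rot: [-3.141, -0.001, 0.275]
force: [-0.9, -0.7, -0.4]
grip_width: -0.0001
clock: 8.18
position: [0.6433, 0.0757, 0.0531]
tool_rot: [3.142, -0.0, 0.273]
force: [0.6, -0.5, -0.1]
grip_width: -0.0
[0.64354316 0.07591596 0.053416  ] [ 0.20468781 -0.0368366  -0.14334613]
```

View pics/z4.png

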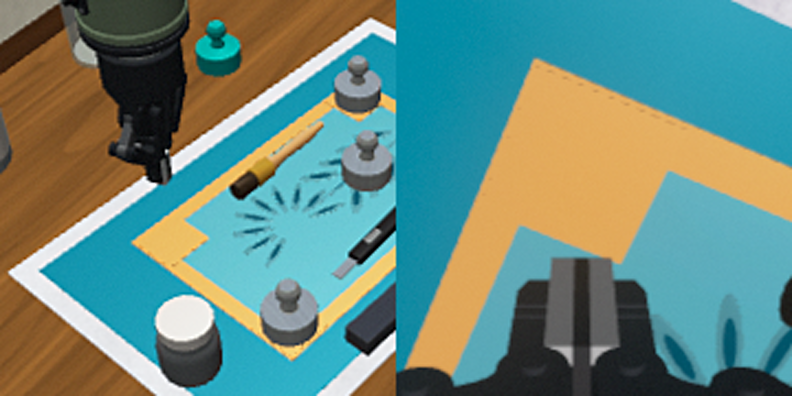

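The tip in the side view is at about (184,193) and the patch centre at about (187,219), so it is still about 80 mm high. I'll descend a further 37 mm and dwell.

```bash
python3 -m handwheel '[[0,0,0.5,0,0,0],[0,0,0.6,0,0,0],[0,0,0.4,0,0,0],[0,0,0,0,0,0],[0,0,0,0,0,0],[0,0,0,0,0,0],[0,0,0,0,0,0],[0,0,0,0,0,0]]'; python3 look.py 5
python3 - <<'E'
import pickle,numpy as np,cv2
for n in ['side','wrist']:
    p=pickle.load(open(n+'5.pkl','rb'));f=192/np.tan(np.radians(p['vertical_fov'])/2)
    K=np.array([[f,0,p['cx']],[0,f,p['cy']],[0,0,1]])
    X=np.array([[.6433,.0757,z] for z in (.003,.016,.03,.049,.06)])
    print(n,cv2.projectPoints(X,cv2.Rodrigues(np.array(p['R']))[0],np.array(p['t']),K,np.array(p['D']))[0][:,0].round(1).tolist())
E
```

```text
clock: 9.28
position: [0.6433, 0.076, 0.0155]
tool_rot: [3.142, -0.0, 0.274]
force: [0.6, 0.1, 0.5]
grip_width: 0.0002
[0.64321024 0.07598804 0.01540098] [0.24011651 0.26708886 0.41424581]
side [[187.1, 218.8], [186.5, 215.0], [185.8, 210.8], [184.9, 205.0], [184.3, 201.6]]
wrist [[256.0, 213.0], [256.2, 221.1], [256.3, 231.1], [256.6, 247.1], [256.7, 258.1]]
```

View pics/z5.png

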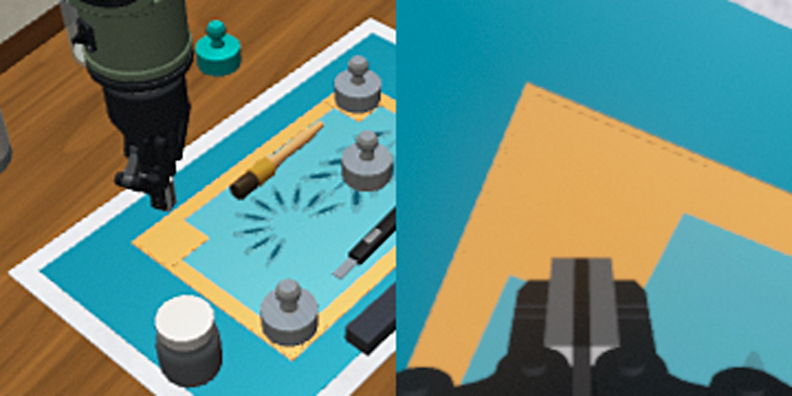

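The tip is at side row 205, which matches a physical tip height of about 0.049 m over the patch. Both readings of the grasp height are within 0.021–0.083. I'll dwell and hand in.

```bash
python3 -m handwheel '[[0,0,0,0,0,0],[0,0,0,0,0,0],[0,0,0,0,0,0],[0,0,0,0,0,0],[0,0,0,0,0,0],[0,0,0,0,0,0],[0,0,0,0,0,0],[0,0,0,0,0,0]]'; python3 -c "
from workcell import bot
print(bot.job_done())"
```

```text
clock: 10.38
position: [0.6432, 0.076, 0.0153]
tool_rot: [-3.142, -0.0, 0.274]
force: [-0.7, -0.6, 0.3]
grip_width: -0.0
the job is handed in; nothing more can be done
None
```

I pointed at the misplaced weight near (0.523, -0.120) and held there for about 2 s. I then pointed at the bare taped corner near (0.643, 0.076), held for well over 1 s, and handed the job in at about 10.4 s with the fingertips still there. No verdict was reported.

- **Position checks:** The side, top and wrist views agreed on positions to about 5 mm. The measured patch rectangle came out at 173 x 303 mm against the given 170 x 300. Wrist forces stayed at noise level, and in the last picture the weights in view had not visibly moved. I did not measure their positions again at the end.
- **Height disagreement:** The visible fingertips sat about 33 mm above the TCP that the robot reports. I never found out why. I chose heights where the grasp point is inside the allowed window on either reading: 0.097 or 0.13 m over the knob, and 0.034 or 0.068 m over the tape.

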